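# Show the planter's water-level gauge to the camera

## Robot

A 6-joint arm with a two-finger parallel gripper is mounted at the origin on the work surface. World frame = base frame: x ahead of the robot, y to its left, z up, the work surface at z = 0. Lengths are in m, angles in rad, forces in N, time in s.
With the tool pointing down it reaches from about 0.35 to 0.975 m from the base axis. Payload 7.1 kg.
Tool frame: the origin (TCP) lies midway between the tips of the shut fingers; the grasp point (between the pads) lies 19 mm behind it; x points along the fingers, y is the direction in which the jaws open and shut, and the axes are right-handed (so a half turn about x gives the same grasp; the last joint's range is limited). The gripper opens to 88 mm and grips with 3 to 60 N. Pads are 20 mm wide; open, the fingers measure 115 mm over their backs; the gripper's body (75 mm by 178 mm) begins 61 mm behind the grasp point.
Start: joints at [-0.019, 0.423, 1.63, -0, 1.089, -0.019], TCP at [0.625, 0, 0.223] pointing down, gripper open.
Joint ranges: [-3, 3], [-0.9, 2.11], [0.09, 2.58], [-1.31, 4.45], [0.11, 2.69], [-2.54, 2.54]. Speed limits (rad/s): [2.39, 2.39, 3.01, 3.14, 3.14, 3.14].

## Interface

Orientations are given as a unit quaternion [w, x, y, z].
In Python, from rig import sense, imaging, workorder gives the robot as it stands. The module is installed in compiled form; this text tells all that it offers.
- The arm moves only by the tool jog_arm, never from a script. Its argument "commands" is a list of rows, each an object of numbers: "x", "y", "z": the shift along the tool's x, y, z in cm; "ax", "ay", "az": the turn, a rotation vector about the tool's x, y, z in rad. In form: [{"x": .., "y": .., "z": .., "ax": .., "ay": .., "az": ..}, ...]. A call has 1 to 20 rows; each row shifts and turns the pose as measured when the row begins, along the tool's axes as they then stand; what a row does not reach is not made up. A row lasts 1/10 s, in which the tool goes at most 50 mm and 8.59 degrees, less where a joint would pass 70% of its speed; a pose out of reach is approached as far as the arm can. A call with a gripper value outside its range is refused whole. "claw" is the finger opening in cm, from 0 to 8.78, set as the call begins (left out, the last holds). The fingers move at their own pace and stop on an object; "force" is the grip in N (left out, the last holds). Time passes only in rows, so rows that do not move let the fingers close. It gives the time, the measured TCP pose, the force and the opening at its end, in the units of the state.
- sense(): the state, without advancing time (a new reading comes with each control period).
- imaging.grab_frame(name): name is "scene" or "side" or "wrist"; returns a dict with "img" (480x640x3 uint8, red, green, blue), "z_map" (480x640 float32, m along the optical axis (not along the pixel's ray), 0 where there is no reading), "vertical_fov" (degrees; the focal length in pixels is half the picture's height over the tangent of half this angle, whatever the lens; pixels are square), "cx", "cy" (the principal point, pixels), "world_from_camera" (4x4, takes a point from camera to world coordinates). Camera axes: x right, y up, looking along -z (the intrinsics and any distortion apply to the point x, -y, -z); pixel columns grow to the right and rows downward; lengths in m; the calibration is good to about 2 mm. A picture is of the moment at which its call begins.
- workorder.finish_job(): hands the job in, once; it reports no verdict.
The state is a dict: "time": time; "q": joint angles; "qvel": joint speeds; "joint_torque": joint torques, N m; "ee_pos": TCP position; "orientation": TCP orientation; "ft_force": force on the tool from outside, world axes, zero at the start; "torque": the same for the moment, N m; "grip_width": opening from 0.0 (shut) to 1.0 (fully open).
Only numpy, scipy, OpenCV 4.12 (cv2) and the standard library are available. Lean on these libraries where they do the work, as an engineer would, in place of code of your own. Each camera call takes 0.05 s, during which the arm holds its last target. There are 200 camera calls.

## Task

Take the water-level gauge by its pull tab, draw it up out of its opening in the cobalt planter and hold it up to the small tripod camera so its dial can be inspected: the dial centred in front of the lens about 15 cm away, squarely facing it (leaned back to suit the camera's downward look) and the right way up, tab at the top. Finish while holding it still there in the air, nothing else touching it; leave the filler cap, pruner, hand fork and pebble tray where they are and do not touch the camera.

Things in the scene. Friction and masses are not known exactly. Their poses are not given: they have to be found in the camera images.
- gauge_tab (a point): Centre of the flat pull tab (40 mm high, 26 mm wide along x, 8 mm thick along y) on top of the loose white plastic water-level gauge, the taller of the two white parts in the planter's deck. z runs up the gauge from foot to tab, x points out of its dial. The gauge starts upright, tab centre 64 mm above the deck, dial facing away from the robot, up to 75 degrees either side of world +x.
- gauge_window (a point): Centre of the gauge's dial face (black frame 22 by 34 mm, white dial with a pointer and ticks), on the dial head 28 (x) by 30 (y) by 40 mm high just under the tab. Same axes as the tab: x straight out of the dial, z to the tab. It lies 40 mm below the tab centre along the gauge and 15 mm in front of its axis.
- gauge_foot (a point): Lower end of the gauge's round dip tube, on its axis, 149 mm below the tab centre; same axes. The tube (20 mm in diameter, 85 mm long) hangs loose in the deck's opening and turns freely there.
- gauge: The gauge itself, 169 mm long, 65 to 125 g; origin on its axis at the underside of the collar (36 mm in diameter, 4 mm thick) that rests on the deck: 64 mm below the tab centre, 24 mm below the dial centre, 85 mm above the foot; same axes.
- planter: Fixed cobalt-glazed trough, 180 (x) by 320 (y) by 130 mm high; origin at the centre of its underside. Its black deck lies 120 mm up, 10 mm below the rim, with two round 24 mm openings at y = +0.105 and -0.105 m: the gauge stands in one, the filler cap in the other, either way round. Pebbles and small plants between them stand up to 35 mm above the deck.
- filler_cap: Low round white plug in the planter's other opening: collar 36 mm in diameter with a 24 mm round knob on it, 15 mm high above the deck in all, no dial; origin at the underside of the collar. Leave it in place.
- lens (a point): Centre of the front glass of the small black camera (98 mm wide, 56 mm high) on a table tripod ahead of the robot, to its right; 0.20 to 0.27 m up. It looks along this frame's -x, towards the robot's side, always tilted 15 degrees down; z is the camera's own up. Held squarely, the gauge's x, y, z are parallel to these and the dial centre is at x = -0.15 m here.
- tripod: The table tripod with the camera, fixed on the bench; origin on the bench at the centre of its feet, 75 mm foot radius, z up, front to its own -x. The lens is about 0.04 m in front of the column.
- pruner: Black plastic pruner lying on the bench, about 190 mm long (along x) and 80 mm wide; origin on the bench near its pivot. Bystander.
- garden_fork: Aluminium hand fork with three tines lying on the bench, 285 mm long (along x), 70 mm wide; origin on the bench near its middle. Bystander.
- pebble_tray: White ceramic tray 150 by 130 by 28 mm filled with pebbles; origin at the centre of its underside. Bystander.
Mind the look-alikes: they are no part of the job. Of the things shaped like the gauge, the white one is meant.

How it is judged:
By the outcome, as a careful person would: the job done as asked, in the order asked, and still so for the second after the job is handed in, while the arm keeps its last pose, push and grip.
It also fails if it takes over 32 s, if anything falls off the work surface, if the arm or the gripper's body presses on something with over 40 N, if the wrist force passes 120 N, or if a joint passes its speed limit or range.

## Working session

There is one attempt and no reset: what is moved stays moved. The work goes in short steps, Python scripts to look and compute and a tool call to move; the robot and the scene stay as the last step left them, time stands still between calls to the robot, and variables do not carry over. Pictures are saved under pics/ and viewed, about 8 in all and at most 12, crops included, and the job is handed in when it is done.

Besides the shell and the picture viewer there is one more tool, called by a JSON object that holds its "fn" and its "kwargs". jog_arm: Moves the arm, as the interface text tells. Its arguments: {"type":"object","properties":{"commands":{"type":"array"},"claw":{"type":"number"},"force":{"type":"number"}},"required":["commands"]}

```bash
mkdir -p pics
cat > h.py <<'E'
import numpy as np, cv2
from scipy.spatial.transform import Rotation as R
from rig import sense, imaging, workorder
def grab(n):
    f=imaging.grab_frame(n); np.savez(f'/tmp/{n}.npz',**f); return f
def load(n):
    return dict(np.load(f'/tmp/{n}.npz',allow_pickle=True))
def world(f,u,v,d=None):
    H=f['img'].shape[0]; fl=H/2/np.tan(np.radians(float(f['vertical_fov']))/2)
    d=f['z_map'][int(v),int(u)] if d is None else d
    p=np.array([(u-f['cx'])*d/fl,-(v-f['cy'])*d/fl,-d,1]); return (f['world_from_camera']@p)[:3]
def cloud(f):
    H,W=f['z_map'].shape; v,u=np.mgrid[:H,:W]; fl=H/2/np.tan(np.radians(float(f['vertical_fov']))/2); d=f['z_map']
    P=np.stack([(u-f['cx'])*d/fl,-(v-f['cy'])*d/fl,-d,np.ones_like(d)],-1)
    return (P@f['world_from_camera'].T)[...,:3]
def save(n,im): cv2.imwrite('pics/'+n,cv2.cvtColor(im,cv2.COLOR_RGB2BGR))
E
python3 - <<'E'
from h import *
for n in ['scene','side','wrist']:
    f=grab(n); save(n+'0.png',f['img']); print(n,f['img'].shape,{k:f[k] for k in f if k not in('img','z_map')})
print(sense())
E
```

```text
scene (480, 640, 3) {'vertical_fov': 47.188644903163194, 'cx': 322.04050674396126, 'cy': 234.62626409723686, 'world_from_camera': array([[-0.88100701, -0.34221434,  0.32667413,  0.91103584],
       [ 0.47272394, -0.60911408,  0.63679833,  0.64473531],
       [-0.01893971,  0.71545048,  0.69840669,  0.95303709],
       [ 0.        ,  0.        ,  0.        ,  1.        ]])}
side (480, 640, 3) {'vertical_fov': 48.313259227967485, 'cx': 316.90294223375025, 'cy': 234.92407643619512, 'world_from_camera': array([[ 0.9820167 ,  0.1420467 , -0.12436213,  0.36599093],
       [-0.18815622,  0.68226043, -0.70648279, -0.95213551],
       [-0.01550619,  0.71717741,  0.69671811,  1.0065155 ],
       [ 0.        ,  0.        ,  0.        ,  1.        ]])}
wrist (480, 640, 3) {'vertical_fov': 62.2080758770024, 'cx': 319.3160913643093, 'cy': 239.63615665660683, 'world_from_camera': array([[ 9.99999276e-01,  1.52675302e-04,  1.19318625e-03,
         6.24859444e-01],
       [-4.96423532e-04,  9.55886143e-01,  2.93737015e-01,
         7.91516499e-02],
       [-1.09570381e-03, -2.93737395e-01,  9.55885528e-01,
         3.82944691e-01],
       [ 0.00000000e+00,  0.00000000e+00,  0.00000000e+00,
         1.00000000e+00]])}
{'time': 0.15, 'q': array([-1.90087330e-02,  4.23674766e-01,  1.63051927e+00, -2.67108213e-05,
        1.08855988e+00, -1.89751105e-02]), 'qvel': array([ 0.00069592, -0.00062214, -0.00163421, -0.00136134, -0.0007267 ,
        0.00089111]), 'joint_torque': array([ 9.52650989e-04, -5.44981134e+01, -2.73919362e+01,  6.45430083e-02,
        2.04369903e-02, -3.19723256e-05]), 'ee_pos': array([6.24570743e-01, 2.10926574e-05, 2.22072452e-01]), 'orientation': array([-0.49970464, -0.49971445, -0.50028459,  0.500296  ]), 'ft_force': array([ 0.19672291, -0.20125702, -0.52058252]), 'torque': array([-0.01603667,  0.02816816,  0.00637341]), 'grip_width': 0.99862138641912}
```

View pics/scene0.png

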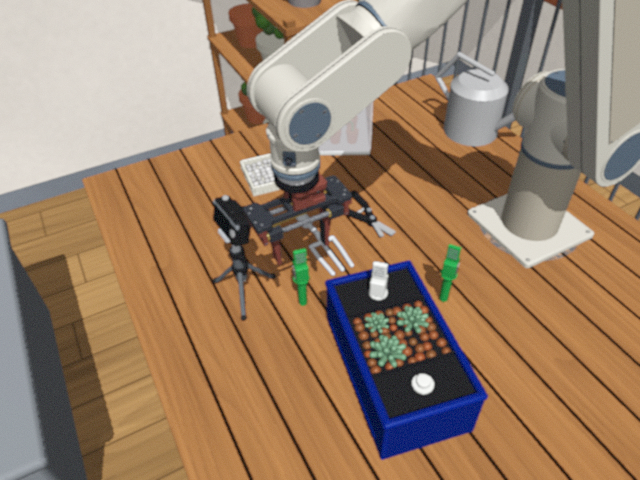

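View pics/side0.png

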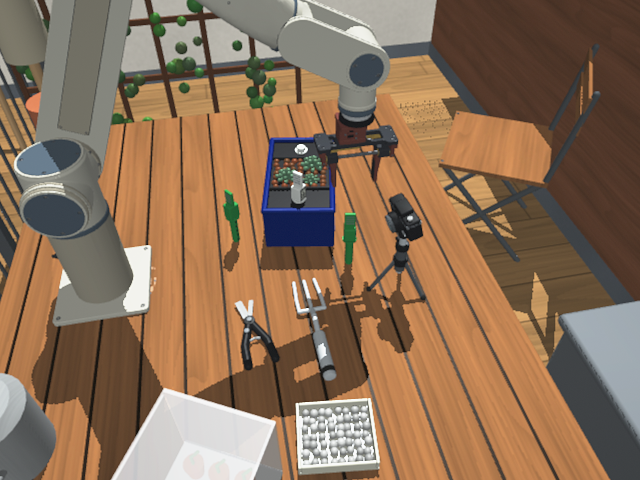

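Candidates: the white gauge is at scene (378,280) / side (298,187). The low filler cap is at scene (423,383). Green look-alikes stand at scene (302,277) and (451,272). By the description I choose the tall white one. Next, close crops.

Run:
```python
from h import *
s=load('scene'); d=load('side')
a=cv2.resize(s['img'][245:315,340:420],(400,350),interpolation=cv2.INTER_CUBIC)
b=cv2.resize(d['img'][155:225,260:340],(400,350),interpolation=cv2.INTER_CUBIC)
c=cv2.resize(s['img'][185:255,195:275],(400,350),interpolation=cv2.INTER_CUBIC)
e=cv2.resize(d['img'][185:255,370:450],(400,350),interpolation=cv2.INTER_CUBIC)
im=np.vstack([np.hstack([a,b]),np.hstack([c,e])]); save('crop1.png',cv2.resize(im,(685,600)))
for n,f,box in [('scene',s,(250,305,360,400)),('side',d,(165,210,285,315))]:
    P=cloud(f); r=np.zeros(P.shape[:2],bool); r[box[0]:box[1],box[2]:box[3]]=1
    I=f['img'].astype(int); m=r&(I.min(-1)>110)&(I.max(-1)-I.min(-1)<40)&(P[...,2]>.125)&(P[...,2]<.25)
    Q=P[m]; print(n,len(Q),Q.min(0),Q.max(0))
    for z0 in np.arange(.12,.23,.01):
        q=Q[(Q[:,2]>=z0)&(Q[:,2]<z0+.01)]
        if len(q): print(round(z0,3),len(q),q.mean(0).round(4),q.min(0).round(3),q.max(0).round(3))
    # planter blue
    mb=(I[...,2]>100)&(I[...,0]<60)&(I[...,1]<70)&(P[...,2]>.122)&(P[...,2]<.14); Q=P[mb]
    print('rim',len(Q),np.percentile(Q,[1,99],axis=0).round(3)); 
    h=cv2.minAreaRect(Q[:,:2].astype(np.float32)); print(h)
```

```text
scene 559 [0.45317978 0.03025294 0.12510973] [0.52302922 0.10275806 0.20800678]
0.12 44 [0.5038 0.0867 0.1271] [0.458 0.03  0.125] [0.522 0.102 0.13 ]
0.13 60 [0.5105 0.0897 0.1348] [0.453 0.037 0.13 ] [0.522 0.102 0.139]
0.14 51 [0.511  0.0927 0.1448] [0.484 0.079 0.14 ] [0.522 0.102 0.15 ]
0.15 60 [0.5114 0.0933 0.1547] [0.487 0.083 0.15 ] [0.523 0.103 0.16 ]
0.16 129 [0.5084 0.0885 0.1648] [0.486 0.071 0.16 ] [0.523 0.101 0.17 ]
0.17 47 [0.5055 0.0855 0.1755] [0.495 0.075 0.171] [0.515 0.094 0.18 ]
0.18 50 [0.5055 0.0853 0.185 ] [0.496 0.076 0.181] [0.514 0.094 0.19 ]
0.19 56 [0.5049 0.0857 0.195 ] [0.493 0.073 0.19 ] [0.515 0.095 0.2  ]
0.2 62 [0.5047 0.0835 0.2044] [0.493 0.073 0.2  ] [0.515 0.092 0.208]
rim 3270 [[0.417 0.022 0.123]
 [0.642 0.357 0.135]]
((0.5254955291748047, 0.18802835047245026), (0.3218921720981598, 0.18459858000278473), 78.60415649414062)
side 312 [0.48363988 0.06599595 0.12521424] [0.552335   0.18787856 0.20834324]
0.12 22 [0.5017 0.0799 0.1269] [0.486 0.069 0.125] [0.528 0.14  0.13 ]
0.13 34 [0.5005 0.0895 0.1341] [0.484 0.066 0.13 ] [0.55  0.188 0.14 ]
0.14 39 [0.4981 0.0897 0.1446] [0.484 0.067 0.14 ] [0.552 0.185 0.149]
0.15 27 [0.4967 0.0763 0.1548] [0.485 0.068 0.151] [0.519 0.089 0.16 ]
0.16 71 [0.5001 0.0794 0.1651] [0.485 0.069 0.16 ] [0.519 0.095 0.17 ]
0.17 29 [0.5017 0.0825 0.175 ] [0.492 0.074 0.17 ] [0.513 0.093 0.179]
0.18 26 [0.5019 0.0828 0.1845] [0.492 0.074 0.18 ] [0.511 0.093 0.19 ]
0.19 30 [0.5016 0.0829 0.1951] [0.491 0.072 0.191] [0.512 0.096 0.2  ]
0.2 34 [0.5018 0.0847 0.2042] [0.491 0.074 0.2  ] [0.512 0.098 0.208]
rim 555 [[0.408 0.016 0.125]
 [0.598 0.349 0.135]]
((0.5222817063331604, 0.18359316885471344), (0.3207317888736725, 0.18194706737995148), 79.11698150634766)
```

View pics/crop1.png

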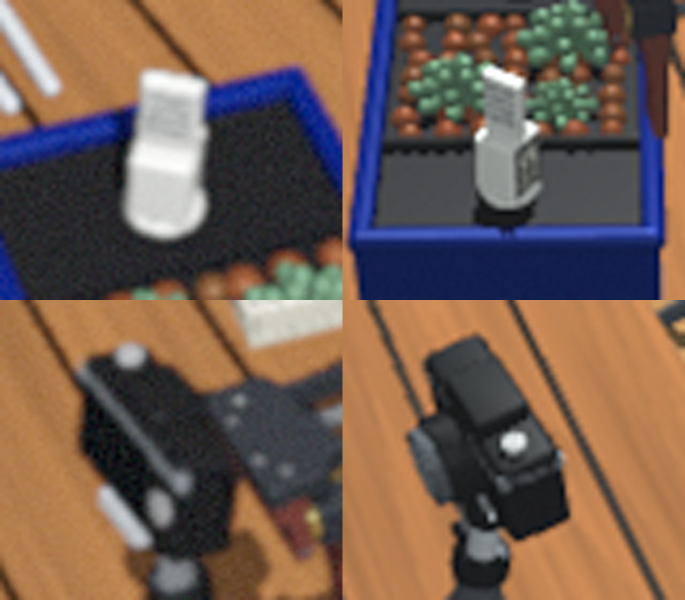

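Run:
```python
from h import *
from scipy.optimize import minimize
s=load('scene'); d=load('side'); T=[];Hd=[]
for n,f,box in [('scene',s,(250,305,360,400)),('side',d,(165,210,285,315))]:
    P=cloud(f); I=f['img'].astype(int); r=np.linalg.norm(P[...,:2]-[.503,.084],axis=-1)<.024
    for z0,z1,L in((.173,.204,T),(.137,.162,Hd)):
        q=P[r&(P[...,2]>z0)&(P[...,2]<z1)]; L.append(q); 
        h=cv2.minAreaRect(q[:,:2].astype(np.float32)); print(n,z0,len(q),h)
    top=P[r&(P[...,2]>.2055)]; print('top',len(top),cv2.minAreaRect(top[:,:2].astype(np.float32)),top[:,2].max())
# fit rect surface: signed distance to box
def sd(q,p,hx,hy):
    c,si=np.cos(p[2]),np.sin(p[2]); e=q[:,:2]-p[:2]; l=np.abs(e@np.array([[c,-si],[si,c]]))-[hx,hy]
    return np.linalg.norm(np.maximum(l,0),axis=1)+np.minimum(l.max(1),0)
for k in((0,1),(0,),(1,)):
  t=np.vstack([T[i] for i in k])
  for y in(-75,-60,-45,-30,-15,0,15,45,75):
    g=minimize(lambda p:np.sum(np.minimum(np.abs(sd(t,p,.013,.004)),.006)),[.503,.084,np.radians(y)],method='Nelder-Mead'); print(k,y,g.x[:2].round(4),np.degrees(g.x[2]).round(1),round(g.fun/len(t)*1e3,3))
# tripod camera points
for n,f,b in(('scene',s,(190,250,205,255)),('side',d,(190,245,378,428))):
    P=cloud(f)[b[0]:b[1],b[2]:b[3]].reshape(-1,3); I=f['img'][b[0]:b[1],b[2]:b[3]].reshape(-1,3); m=(P[:,2]>.12)&(P[:,2]<.35); print(n,m.sum(),P[m].min(0),P[m].max(0))
```

```text
scene 0.173 165 ((0.5045250058174133, 0.08334586769342422), (0.010450422763824463, 0.026263199746608734), 41.201927185058594)
scene 0.137 144 ((0.5043243765830994, 0.09184204787015915), (0.02180100604891777, 0.038257308304309845), 85.10270690917969)
top 441 ((0.5048531889915466, 0.07518447935581207), (0.031014150008559227, 0.02395401895046234), 82.00760650634766) 0.6372071041918089
side 0.173 97 ((0.5017972588539124, 0.08666357398033142), (0.014836582355201244, 0.027555299922823906), 41.969356536865234)
side 0.137 119 ((0.5028467774391174, 0.07795273512601852), (0.039261285215616226, 0.024051867425441742), 3.9870429039001465)
top 11 ((0.5029848217964172, 0.08351728320121765), (0.00818339828401804, 0.017983414232730865), 44.204349517822266) 0.2083432448242244
(0, 1) -75 [0.5029 0.0832] -42.3 1.388
(0, 1) -60 [0.5029 0.0832] -42.3 1.388
(0, 1) -45 [0.5029 0.0832] -42.3 1.388
(0, 1) -30 [0.503  0.0831] -42.4 1.388
(0, 1) -15 [0.5046 0.0854] -21.2 1.951
(0, 1) 0 [0.5069 0.0849] -0.0 2.478
(0, 1) 15 [0.5029 0.0832] -42.3 1.388
(0, 1) 45 [0.5029 0.0831] -42.4 1.388
(0, 1) 75 [0.5029 0.0831] 137.6 1.388
(0,) -75 [0.5033 0.0821] -44.7 1.009
(0,) -60 [0.5033 0.0821] -44.7 1.009
(0,) -45 [0.5033 0.0821] -44.7 1.009
(0,) -30 [0.5027 0.0826] -41.1 1.004
(0,) -15 [0.5059 0.0855] -15.4 1.809
(0,) 0 [0.5057 0.0856] -15.4 1.809
(0,) 15 [0.5037 0.0862] -14.3 1.844
(0,) 45 [0.5033 0.0821] -44.7 1.009
(0,) 75 [0.5027 0.0826] 138.9 1.004
(1,) -75 [0.5015 0.0873] -49.4 1.315
(1,) -60 [0.5015 0.0873] -50.8 1.314
(1,) -45 [0.5015 0.0873] -49.4 1.315
(1,) -30 [0.5016 0.0874] -48.4 1.315
(1,) -15 [0.4982 0.0824] -15.7 1.839
(1,) 0 [0.4984 0.0817] 0.0 2.074
(1,) 15 [0.5015 0.0873] -49.4 1.315
(1,) 45 [0.5122 0.0876] 44.8 3.088
(1,) 75 [0.5015 0.0873] 129.1 1.314
scene 1638 [ 0.67323125 -0.19187473  0.13915853] [0.73262146 0.01703587 0.3488953 ]
side 1269 [ 0.65976861 -0.19205669  0.13065913] [ 0.73034037 -0.09145084  0.26431768]
```

Run:
```python
from h import *
s=load('scene'); d=load('side'); Q=[]
for n,f in(('scene',s),('side',d)):
    P=cloud(f); m=(np.linalg.norm(P[...,:2]-[.70,-.145],axis=-1)<.075)&(P[...,2]>.15)&(P[...,2]<.30)
    q=P[m]; Q.append(q); print(n,len(q),q.min(0).round(3),q.max(0).round(3))
    rng=np.random.default_rng(0); rest=q.copy()
    for k in range(4):
        best=None
        for _ in range(600):
            a=rest[rng.choice(len(rest),3,replace=False)]; nn=np.cross(a[1]-a[0],a[2]-a[0]); l=np.linalg.norm(nn)
            if l<1e-5: continue
            nn/=l; i=np.abs((rest-a[0])@nn)<.002
            if best is None or i.sum()>best.sum(): best=i
        g=rest[best]; c=g.mean(0); nn=np.linalg.svd(g-c)[2][2]; nn*=np.sign(nn@(f['world_from_camera'][:3,3]-c))
        print(' plane',best.sum(),'n',nn.round(3),'c',c.round(4),'tilt',np.degrees(np.arcsin(nn[2])).round(1),'az',np.degrees(np.arctan2(nn[1],nn[0])).round(1)); rest=rest[~best]
# greens
for n,f in(('scene',s),('side',d)):
    P=cloud(f); I=f['img'].astype(int); m=((I[...,1]>I[...,0]*2)&(I[...,1]>I[...,2]*1.8)&(I[...,1]>60)).astype(np.uint8)
    N,_,st,ct=cv2.connectedComponentsWithStats(m)
    L=_
    for k in range(1,N):
        if st[k,4]>60: q=P[L==k]; print(n,'green',ct[k].round(),q.min(0).round(3),q.max(0).round(3))
T=R.from_quat(sense()['orientation'][[1,2,3,0]]).as_matrix(); print(T.round(3))
```

```text
scene 1412 [ 0.673 -0.192  0.15 ] [ 0.733 -0.091  0.263]
 plane 616 n [0.954 0.123 0.273] c [ 0.7203 -0.1369  0.2301] tilt 15.9 az 7.3
 plane 224 n [-0.159  0.987  0.022] c [ 0.6992 -0.0955  0.2263] tilt 1.2 az 99.1
 plane 188 n [-0.242  0.187  0.952] c [ 0.6967 -0.1278  0.2544] tilt 72.2 az 142.4
 plane 102 n [-0.208 -0.031  0.978] c [ 0.7042 -0.1509  0.2516] tilt 77.8 az -171.5
side 1201 [ 0.66  -0.192  0.151] [ 0.73  -0.091  0.264]
 plane 241 n [-0.62  -0.09   0.779] c [ 0.6881 -0.1464  0.2449] tilt 51.2 az -171.7
 plane 188 n [ 0.076 -0.996  0.052] c [ 0.7092 -0.1866  0.2248] tilt 3.0 az -85.6
 plane 162 n [-0.969 -0.123 -0.213] c [ 0.6895 -0.1501  0.2195] tilt -12.3 az -172.8
 plane 136 n [-0.619 -0.112  0.778] c [ 0.6845 -0.1474  0.2467] tilt 51.1 az -169.7
scene green [301. 277.] [ 0.555 -0.204  0.   ] [0.911 0.645 0.953]
scene green [448. 276.] [0.325 0.076 0.007] [0.911 0.645 0.953]
side green [232. 215.] [ 0.313 -0.952  0.007] [0.366 0.099 1.007]
side green [349. 241.] [ 0.366 -0.952  0.005] [ 0.617 -0.044  1.007]
[[-0.001  1.    -0.   ]
 [-0.    -0.    -1.   ]
 [-1.    -0.001  0.   ]]
```

View pics/wrist0.png

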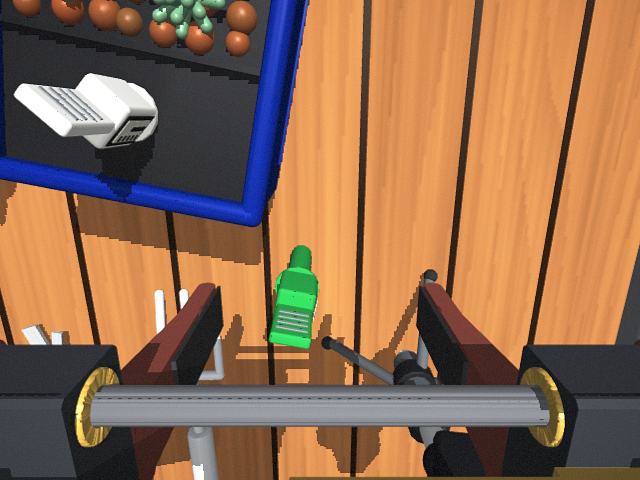

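The wrist view confirms it: the gauge head at (120,110) carries a dial, its tab is at (60,108), and a green look-alike stands below the gripper at (295,305). I'm moving above the gauge with the jaws turned about 47°.

{"fn": "jog_arm", "kwargs": {"commands": [{"x":-1},{"x":-1,"y":-2,"z":-1.4},{"x":-1,"y":-2,"z":-1.4},{"x":-1,"y":-2,"z":-1.4},{"x":-1,"y":-2,"z":-1.4},{"y":-2,"z":-1.4},{"y":-2,"z":-1.4},{"ax":-0.137},{"ax":-0.137},{"ax":-0.137},{"ax":-0.137},{"ax":-0.137},{"ax":-0.137},{}], "claw": 5, "force": 25}}

```text
invalid input at $.commands[0]: expected keys x, y, z, ax, ay, az
```

Run:
```python
from h import *
from scipy.optimize import minimize
f=grab('wrist'); st=sense(); M=R.from_quat(st['orientation'][[1,2,3,0]]).as_matrix()
print(st['ee_pos'],M.round(3),st['q'].round(2),st['time'])
P=cloud(f); r=(np.linalg.norm(P[...,:2]-[.503,.084],axis=-1)<.035)&(P[...,2]<.215)
t=P[r&(P[...,2]>.17)&(P[...,2]<.203)]; print(len(t),P[r][:,2].max())
def sd(q,p,hx,hy):
    c,si=np.cos(p[2]),np.sin(p[2]); e=q[:,:2]-p[:2]; l=np.abs(e@np.array([[c,-si],[si,c]]))-[hx,hy]
    return np.linalg.norm(np.maximum(l,0),axis=1)+np.minimum(l.max(1),0)
g=minimize(lambda p:np.sum(np.minimum(np.abs(sd(t,p,.013,.004)),.006)),[.503,.084,-.74],method='Nelder-Mead'); print(g.x,np.degrees(g.x[2]),g.fun/len(t))
top=P[r&(P[...,2]>.199)]; print('top',len(top),cv2.minAreaRect(top[:,:2].astype(np.float32)),np.median(top[:,2]))
save('w1.png',f['img'])
# lens: points in lens frame from side/scene initial
yaw=np.radians(7); Rl=(R.from_euler('z',yaw)*R.from_euler('y',-np.radians(15))).as_matrix(); print(Rl.round(3))
for n in('scene','side'):
    f=grab(n); P=cloud(f); m=(np.linalg.norm(P[...,:2]-[.70,-.145],axis=-1)<.075)&(P[...,2]>.15)&(P[...,2]<.30)
    q=(P[m]-[.70,-.14,.225])@Rl; I=f['img'][m].astype(int)
    body=q[(q[:,0]>-.012)]; print(n,'pct',np.percentile(q,[.5,5,50,95,99.5],axis=0).round(4).tolist())
    if n=='side':
        k=q[:,0]<-.02
        for x0 in np.arange(-.045,-.005,.004):
            z=q[(q[:,0]>=x0)&(q[:,0]<x0+.004)]; print(round(x0,3),len(z),z.mean(0).round(4) if len(z) else '',z.min(0).round(3) if len(z) else '',z.max(0).round(3) if len(z) else '')
    save(n+'1.png',cv2.resize(f['img'][180:270,190:310] if n=='scene' else f['img'][180:270,350:470],(800,600),interpolation=cv2.INTER_CUBIC))
```

```text
[6.24684689e-01 2.40464045e-05 2.22197533e-01] [[-0.001  1.    -0.   ]
 [ 0.    -0.    -1.   ]
 [-1.    -0.001 -0.   ]] [-0.02  0.42  1.63 -0.    1.09 -0.02] 0.2
2611 0.20458304745767145
[ 0.5047345   0.08240482 -0.77493158] -44.40030897838078 0.0007506009189171107
top 1270 ((0.5053969025611877, 0.08225787431001663), (0.008610870689153671, 0.02644839510321617), 45.04645919799805) 0.20245802653614492
[[ 0.959 -0.122 -0.257]
 [ 0.118  0.993 -0.032]
 [ 0.259 -0.     0.966]]
scene pct [[-0.0158, -0.0499, -0.0719], [-0.0069, -0.041, -0.0319], [0.018, 0.0117, 0.0111], [0.0227, 0.0455, 0.0332], [0.0236, 0.0474, 0.0349]]
side pct [[-0.0375, -0.0503, -0.0683], [-0.0348, -0.049, -0.042], [-0.007, -0.0171, 0.0181], [0.0164, 0.0377, 0.0332], [0.02, 0.0469, 0.0352]]
-0.045 0   
-0.041 28 [-0.0373 -0.0015 -0.0005] [-0.038 -0.016 -0.018] [-0.037  0.016  0.018]
-0.037 46 [-0.0354 -0.008   0.006 ] [-0.037 -0.022 -0.02 ] [-0.033  0.02   0.019]
-0.033 43 [-0.0308 -0.0091  0.0089] [-0.033 -0.023 -0.016] [-0.029  0.015  0.02 ]
-0.029 41 [-0.0271 -0.0111  0.0095] [-0.029 -0.023 -0.018] [-0.025  0.017  0.022]
-0.025 42 [-0.0231 -0.0118  0.0096] [-0.025 -0.025 -0.016] [-0.021  0.019  0.022]
-0.021 66 [-0.0191 -0.0074 -0.0151] [-0.021 -0.025 -0.072] [-0.017  0.015  0.025]
-0.017 102 [-0.0144 -0.0142 -0.0092] [-0.017 -0.046 -0.069] [-0.013  0.046  0.022]
-0.013 177 [-0.0114 -0.0103  0.0064] [-0.013 -0.049 -0.069] [-0.009  0.049  0.033]
-0.009 100 [-0.007  -0.0201  0.0163] [-0.009 -0.051 -0.054] [-0.005  0.044  0.036]
```

View pics/w1.png

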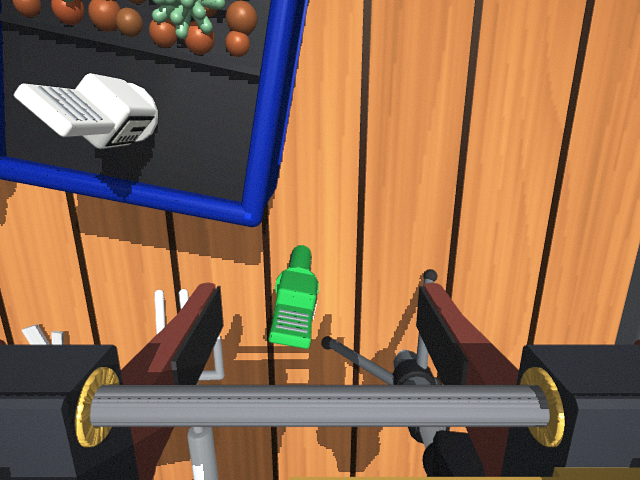

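View pics/side1.png

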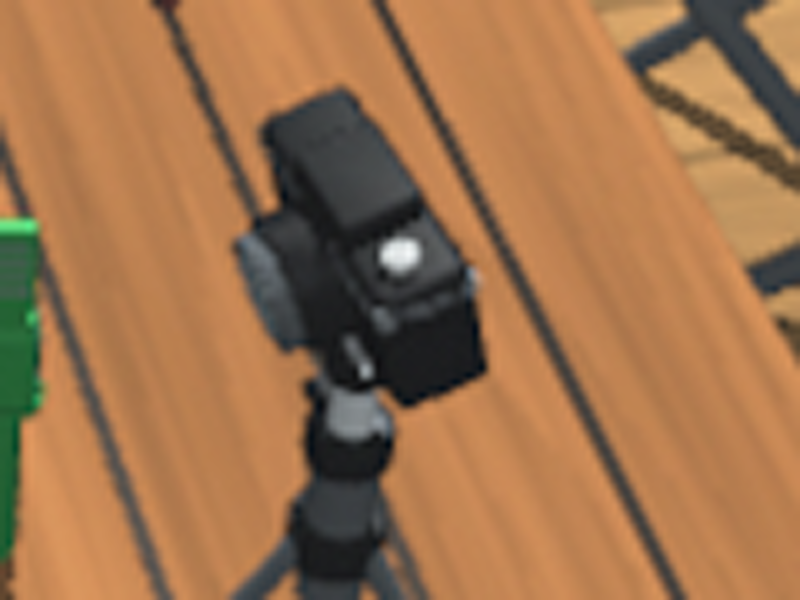

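Lens front is measured at about (0.664, -0.145, 0.215), yaw 7°. The move was refused because every row needs all six keys, so I'm sending it again.

{"fn": "jog_arm", "kwargs": {"commands": [{"x":-1,"y":0,"z":0,"ax":0,"ay":0,"az":0},{"x":-1,"y":-2,"z":-1.4,"ax":0,"ay":0,"az":0},{"x":-1,"y":-2,"z":-1.4,"ax":0,"ay":0,"az":0},{"x":-1,"y":-2,"z":-1.4,"ax":0,"ay":0,"az":0},{"x":-1,"y":-2,"z":-1.4,"ax":0,"ay":0,"az":0},{"x":0,"y":-2,"z":-1.4,"ax":0,"ay":0,"az":0},{"x":0,"y":-2,"z":-1.4,"ax":0,"ay":0,"az":0},{"x":0,"y":0,"z":0,"ax":-0.135,"ay":0,"az":0},{"x":0,"y":0,"z":0,"ax":-0.135,"ay":0,"az":0},{"x":0,"y":0,"z":0,"ax":-0.135,"ay":0,"az":0},{"x":0,"y":0,"z":0,"ax":-0.135,"ay":0,"az":0},{"x":0,"y":0,"z":0,"ax":-0.135,"ay":0,"az":0},{"x":0,"y":0,"z":0,"ax":-0.135,"ay":0,"az":0},{"x":0,"y":0,"z":0,"ax":0,"ay":0,"az":0}], "claw": 5, "force": 25}}

```text
time: 1.7
ee_pos: [0.5021, 0.0877, 0.2851]
orientation: [0.664, 0.254, 0.657, -0.25]
ft_force: [-0.5, -0.5, -0.6]
grip_width: 0.569
```

```bash
cat > t.py <<'E'
from h import *
def to(pos,M):  # print tool-frame remaining shift (cm) and rotvec
    st=sense(); m=R.from_quat(st['orientation'][[1,2,3,0]]).as_matrix()
    print('t',round(st['time'],2),'pos',st['ee_pos'].round(4),'grip',round(st['grip_width']*8.78,2),'F',st['ft_force'].round(1),'q',st['q'].round(2))
    print('shift cm tool',(m.T@(pos-st['ee_pos'])*100).round(2),'rot',R.from_matrix(m.T@M).as_rotvec().round(3),'world',(pos-st['ee_pos']).round(4))
def gaugeM(yaw,tilt=0):
    G=(R.from_euler('z',np.radians(yaw))*R.from_euler('y',-np.radians(tilt))).as_matrix()
    return G, np.stack([-G[:,2],G[:,1],G[:,0]],1)
E
python3 - <<'E'
from t import *
from scipy.optimize import minimize
to(np.array([.504,.083,.171]),gaugeM(-43.5)[1])
f=grab('wrist');P=cloud(f); r=(np.linalg.norm(P[...,:2]-[.504,.083],axis=-1)<.035)&(P[...,2]<.215)
t=P[r&(P[...,2]>.17)&(P[...,2]<.203)]
def sd(q,p,hx,hy):
    c,si=np.cos(p[2]),np.sin(p[2]); e=q[:,:2]-p[:2]; l=np.abs(e@np.array([[c,-si],[si,c]]))-[hx,hy]
    return np.linalg.norm(np.maximum(l,0),axis=1)+np.minimum(l.max(1),0)
if len(t):
  g=minimize(lambda p:np.sum(np.minimum(np.abs(sd(t,p,.013,.004)),.006)),[.503,.084,-.74],method='Nelder-Mead'); print(g.x,np.degrees(g.x[2]),g.fun/len(t))
top=P[r&(P[...,2]>.2)]; print('top',len(t),len(top),cv2.minAreaRect(top[:,:2].astype(np.float32)),np.median(top[:,2]))
save('w2.png',f['img'])
E
```

```text
t 1.7 pos [0.5021 0.0877 0.2851] grip 5.0 F [-0.5 -0.5 -0.6] q [ 0.15  0.17  1.83  0.    1.13 -0.69]
shift cm tool [11.41 -0.32  0.38] rot [ 0.03   0.006 -0.009] world [ 0.0019 -0.0047 -0.1141]
[ 0.50482101  0.0821756  -0.78122662] -44.760988279474354 0.0010523302951493938
top 536 457 ((0.5044336915016174, 0.08242270350456238), (0.008008327335119247, 0.02582123875617981), 45.99937438964844) 0.2026332029079633
```

View pics/w2.png

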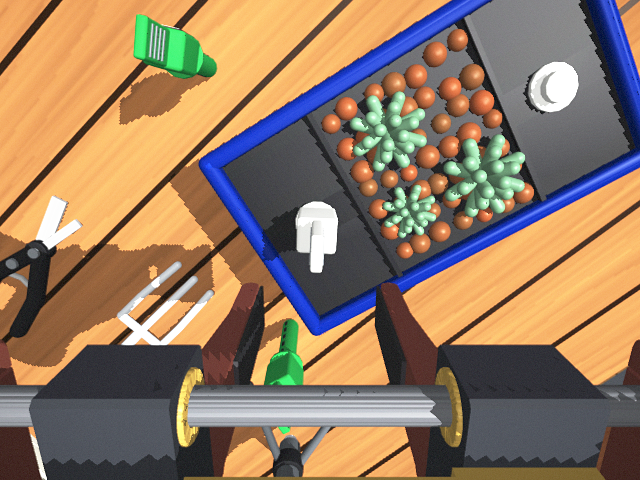

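Yaw is refined to -44.5° and the tab lies between the fingers at (317,245). Descending partway with corrections.

{"fn": "jog_arm", "kwargs": {"commands": [{"x":0,"y":-0.25,"z":0.5,"ax":0.045,"ay":0.006,"az":-0.009},{"x":1,"y":0,"z":0,"ax":0,"ay":0,"az":0},{"x":2,"y":0,"z":0,"ax":0,"ay":0,"az":0},{"x":2,"y":0,"z":0,"ax":0,"ay":0,"az":0},{"x":1,"y":0,"z":0,"ax":0,"ay":0,"az":0},{"x":0,"y":0,"z":0,"ax":0,"ay":0,"az":0}]}}

```text
time: 2.35
ee_pos: [0.5045, 0.0828, 0.2233]
orientation: [0.653, 0.274, 0.651, -0.272]
ft_force: [0.2, -0.2, 0.2]
grip_width: 0.568
```

Run:
```python
from t import *
to(np.array([.5045,.0823,.171]),gaugeM(-44.5)[1])
```

```text
t 2.35 pos [0.5045 0.0828 0.2233] grip 4.98 F [ 0.2 -0.2  0.2] q [ 0.14  0.25  1.88  0.    1.   -0.64]
shift cm tool [ 5.23 -0.05  0.03] rot [-0.016  0.002 -0.002] world [-0.     -0.0005 -0.0523]
```

{"fn": "jog_arm", "kwargs": {"commands": [{"x":1.3,"y":-0.05,"z":0,"ax":-0.016,"ay":0.002,"az":0},{"x":1.5,"y":0,"z":0,"ax":0,"ay":0,"az":0},{"x":1.3,"y":0,"z":0,"ax":0,"ay":0,"az":0},{"x":0.7,"y":0,"z":0,"ax":0,"ay":0,"az":0},{"x":0.3,"y":0,"z":0,"ax":0,"ay":0,"az":0},{"x":0,"y":0,"z":0,"ax":0,"ay":0,"az":0}]}}

```text
time: 2.95
ee_pos: [0.5057, 0.0829, 0.1706]
orientation: [0.656, 0.269, 0.654, -0.265]
ft_force: [0.4, 0.0, 0.1]
grip_width: 0.569
```

Run:
```python
from t import *
to(np.array([.5045,.0823,.171]),gaugeM(-44.5)[1])
```

```text
t 2.95 pos [0.5057 0.0829 0.1706] grip 5.0 F [0.4 0.  0.1] q [ 0.14  0.33  1.92  0.    0.89 -0.66]
shift cm tool [-0.04 -0.13 -0.04] rot [ 0.002  0.002 -0.006] world [-0.0012 -0.0006  0.0004]
```

Close on the tab, then lift a little to check.

{"fn": "jog_arm", "kwargs": {"commands": [{"x":0,"y":-0.12,"z":-0.04,"ax":0,"ay":0,"az":-0.006},{"x":0,"y":0,"z":0,"ax":0,"ay":0,"az":0},{"x":0,"y":0,"z":0,"ax":0,"ay":0,"az":0},{"x":0,"y":0,"z":0,"ax":0,"ay":0,"az":0},{"x":0,"y":0,"z":0,"ax":0,"ay":0,"az":0},{"x":0,"y":0,"z":0,"ax":0,"ay":0,"az":0},{"x":0,"y":0,"z":0,"ax":0,"ay":0,"az":0},{"x":0,"y":0,"z":0,"ax":0,"ay":0,"az":0}], "claw": 0, "force": 30}}

```text
time: 3.75
ee_pos: [0.5058, 0.0825, 0.1726]
orientation: [0.656, 0.267, 0.653, -0.267]
ft_force: [0.0, -0.5, -0.0]
grip_width: 0.091
```

Run:
```python
from t import *
to(np.array([.5045,.0823,.31]),gaugeM(-44.5)[1])
```

```text
t 3.75 pos [0.5058 0.0825 0.1726] grip 0.8 F [ 0.  -0.5 -0. ] q [ 0.14  0.33  1.92 -0.    0.89 -0.66]
shift cm tool [-13.74  -0.08  -0.03] rot [ 0.003  0.004 -0.002] world [-0.0013 -0.0002  0.1374]
```

{"fn": "jog_arm", "kwargs": {"commands": [{"x":-0.7,"y":0,"z":0,"ax":0,"ay":0,"az":0},{"x":-1,"y":0,"z":0,"ax":0,"ay":0,"az":0},{"x":-1,"y":0,"z":0,"ax":0,"ay":0,"az":0},{"x":-1,"y":0,"z":0,"ax":0,"ay":0,"az":0},{"x":-1,"y":0,"z":0,"ax":0,"ay":0,"az":0},{"x":-1,"y":0,"z":0,"ax":0,"ay":0,"az":0},{"x":-1,"y":0,"z":0,"ax":0,"ay":0,"az":0},{"x":-1,"y":0,"z":0,"ax":0,"ay":0,"az":0},{"x":-1,"y":0,"z":0,"ax":0,"ay":0,"az":0},{"x":-1,"y":0,"z":0,"ax":0,"ay":0,"az":0},{"x":-1.5,"y":0,"z":0,"ax":0,"ay":0,"az":0},{"x":-1.5,"y":0,"z":0,"ax":0,"ay":0,"az":0},{"x":-1,"y":0,"z":0,"ax":0,"ay":0,"az":0},{"x":0,"y":0,"z":0,"ax":0,"ay":0,"az":0}]}}

```text
time: 5.15
ee_pos: [0.5051, 0.0827, 0.3225]
orientation: [0.657, 0.267, 0.653, -0.266]
ft_force: [1.1, 0.3, -0.4]
grip_width: 0.087
```

Run:
```python
from t import *
f=grab('wrist'); g=grab('side')
save('w3.png',np.hstack([cv2.resize(f['img'][100:400,160:480],(400,375)),cv2.resize(g['img'][90:270,230:422],(400,375))]))
# final target: TCP such that dial at lens -0.15 x
L=np.array([.664,-.1454,.2153]); G,M=gaugeM(7,15)
dial=L-.15*G[:,0]; tab=dial+.04*G[:,2]-.015*G[:,0]; s=.0115  # TCP is ~11.5mm below tab centre
tcp=tab-s*G[:,2]; print('dial',dial,'tab',tab,'tcp',tcp,'foot',tab-.149*G[:,2])
to(tcp,M);
```

```text
dial [ 0.52019111 -0.16305751  0.17647714] tab [ 0.49553462 -0.16608495  0.21123189] tcp [ 0.49848886 -0.16572221  0.20012374] foot [ 0.53381121 -0.16138517  0.06730894]
t 5.25 pos [0.5043 0.0825 0.321 ] grip 0.8 F [-0.2  0.2 -1.6] q [ 0.14  0.14  1.78 -0.    1.22 -0.66]
shift cm tool [ 12.11 -18.18  16.9 ] rot [-0.891 -0.24   0.117] world [-0.0058 -0.2483 -0.1208]
```

View pics/w3.png

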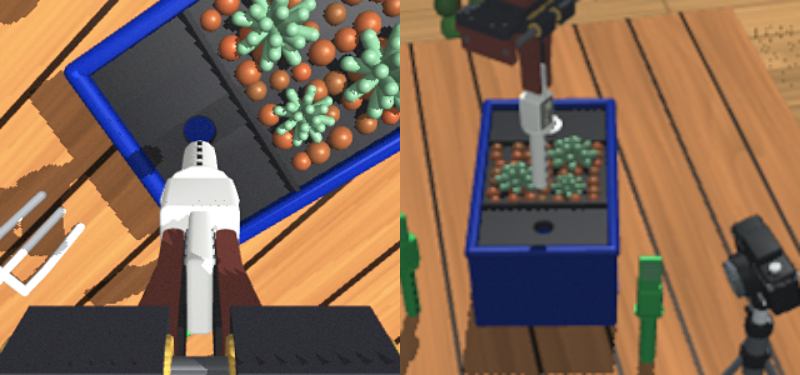

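Gauge is out of its opening, held straight (foot well above the rim). Now carrying it across at height, then turning.

{"fn": "jog_arm", "kwargs": {"commands": [{"x":0,"y":-0.8,"z":0.7,"ax":0,"ay":0,"az":0},{"x":0,"y":-1.5,"z":1.4,"ax":0,"ay":0,"az":0},{"x":0,"y":-1.5,"z":1.4,"ax":0,"ay":0,"az":0},{"x":0,"y":-1.5,"z":1.4,"ax":0,"ay":0,"az":0},{"x":0,"y":-1.5,"z":1.4,"ax":0,"ay":0,"az":0},{"x":0,"y":-1.5,"z":1.4,"ax":0,"ay":0,"az":0},{"x":0,"y":-1.5,"z":1.4,"ax":0,"ay":0,"az":0},{"x":0,"y":-1.5,"z":1.4,"ax":0,"ay":0,"az":0},{"x":0,"y":-1.5,"z":1.4,"ax":0,"ay":0,"az":0},{"x":0,"y":-1.5,"z":1.4,"ax":0,"ay":0,"az":0},{"x":0,"y":-1.5,"z":1.4,"ax":0,"ay":0,"az":0},{"x":0,"y":-1.5,"z":1.4,"ax":0,"ay":0,"az":0},{"x":0,"y":-0.8,"z":0.7,"ax":0,"ay":0,"az":0},{"x":0,"y":0,"z":0,"ax":0,"ay":0,"az":0}]}}

```text
time: 6.65
ee_pos: [0.4887, -0.1807, 0.3091]
orientation: [0.649, 0.264, 0.661, -0.269]
ft_force: [-0.3, 0.7, -1.5]
grip_width: 0.093
```

{"fn": "jog_arm", "kwargs": {"commands": [{"x":0,"y":0,"z":0,"ax":-0.11,"ay":-0.03,"az":0.015},{"x":0,"y":0,"z":0,"ax":-0.11,"ay":-0.03,"az":0.015},{"x":0,"y":0,"z":0,"ax":-0.11,"ay":-0.03,"az":0.015},{"x":0,"y":0,"z":0,"ax":-0.11,"ay":-0.03,"az":0.015},{"x":0,"y":0,"z":0,"ax":-0.11,"ay":-0.03,"az":0.015},{"x":0,"y":0,"z":0,"ax":-0.11,"ay":-0.03,"az":0.015},{"x":0,"y":0,"z":0,"ax":-0.11,"ay":-0.03,"az":0.015},{"x":0,"y":0,"z":0,"ax":-0.11,"ay":-0.03,"az":0.015},{"x":0,"y":0,"z":0,"ax":0,"ay":0,"az":0}]}}

```text
time: 7.55
ee_pos: [0.4859, -0.174, 0.3053]
orientation: [0.785, -0.043, 0.614, 0.062]
ft_force: [-0.5, -0.8, -0.9]
grip_width: 0.09
```

```bash
cat >> t.py <<'E'
L=np.array([.664,-.1454,.2153]); G,M=gaugeM(7,15)
tcp=L-.165*G[:,0]+.0285*G[:,2]
E
python3 -c "
from t import *
to(tcp,M)"
```

```text
t 7.55 pos [ 0.4859 -0.174   0.3053] grip 0.79 F [-0.5 -0.8 -0.9] q [-0.45  0.07  1.92  0.18  0.96 -2.26]
shift cm tool [10.54  0.53 -1.21] rot [ 0.025 -0.018 -0.016] world [ 0.0126  0.0083 -0.1052]
```

{"fn": "jog_arm", "kwargs": {"commands": [{"x":0.8,"y":0.5,"z":-1,"ax":0.025,"ay":-0.018,"az":-0.016},{"x":1.5,"y":0,"z":0,"ax":0,"ay":0,"az":0},{"x":2,"y":0,"z":0,"ax":0,"ay":0,"az":0},{"x":2,"y":0,"z":0,"ax":0,"ay":0,"az":0},{"x":2,"y":0,"z":0,"ax":0,"ay":0,"az":0},{"x":1,"y":0,"z":0,"ax":0,"ay":0,"az":0},{"x":0,"y":0,"z":0,"ax":0,"ay":0,"az":0}]}}

```text
time: 8.25
ee_pos: [0.4999, -0.1641, 0.2105]
orientation: [0.791, -0.029, 0.609, 0.042]
ft_force: [-0.5, -0.2, -0.7]
grip_width: 0.094
```

```bash
python3 -c "
from t import *
to(tcp,M)
f=grab('scene');g=grab('side');save('s4.png',np.hstack([cv2.resize(f['img'][120:300,200:392],(400,375)),cv2.resize(g['img'][140:320,250:442],(400,375))]))"
```

```text
t 8.25 pos [ 0.4999 -0.1641  0.2105] grip 0.83 F [-0.5 -0.2 -0.7] q [-0.42  0.21  2.01  0.2   0.71 -2.23]
shift cm tool [ 0.96 -0.15 -0.42] rot [-0.02  -0.003  0.001] world [-0.0015 -0.0016 -0.0104]
```

View pics/s4.png

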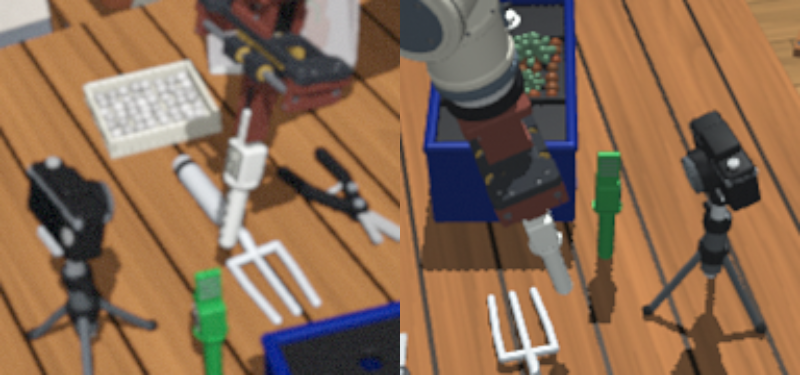

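{"fn": "jog_arm", "kwargs": {"commands": [{"x":0.5,"y":-0.1,"z":-0.3,"ax":-0.02,"ay":-0.003,"az":0},{"x":0.4,"y":0,"z":-0.1,"ax":0,"ay":0,"az":0},{"x":0,"y":0,"z":0,"ax":0,"ay":0,"az":0},{"x":0,"y":0,"z":0,"ax":0,"ay":0,"az":0}]}}

```text
time: 8.75
ee_pos: [0.5006, -0.1665, 0.2055]
orientation: [0.794, -0.038, 0.605, 0.046]
ft_force: [0.2, -1.3, -0.4]
grip_width: 0.094
```

```bash
cat > m.py <<'E'
from t import *
from scipy.optimize import least_squares
to(tcp,M)
def inframe(P): return (P-L)@G   # lens frame coords
S=load  # fresh frames
fs={n:grab(n) for n in('scene','side','wrist')}
# gauge: fit tube axis + head box. candidate white points near expected gauge
A=[]
for n,f in fs.items():
    P=cloud(f); I=f['img'].astype(int); l=inframe(P)
    m=(np.abs(l[...,0]+.165)<.035)&(np.abs(l[...,1])<.035)&(l[...,2]>-.115)&(l[...,2]<.07)&(I.max(-1)-I.min(-1)<45)&(I.min(-1)>90)
    q=l[m]; A.append(q)
    d=q[(q[:,2]>-.10)&(q[:,2]<-.03)]; h=q[(q[:,2]>-.017)&(q[:,2]<.017)]
    print(n,len(q),'tube',len(d),'head',len(h),h.min(0).round(4) if len(h) else '',h.max(0).round(4) if len(h) else '')
    fr=h[(h[:,0]>-.156)&(np.abs(h[:,1])<.012)]
    if len(fr)>20:
        nn=np.linalg.svd(fr-fr.mean(0))[2][2]; print('  front face',len(fr),fr.mean(0).round(4),(nn*np.sign(nn[0])).round(3))
T=np.vstack([q[(q[:,2]>-.105)&(q[:,2]<-.032)] for q in A[:2]])
def res(p):
    a=np.array([p[2],p[3],1]);a/=np.linalg.norm(a); e=T-[p[0],p[1],-.07]; return np.linalg.norm(e-np.outer(e@a,a),axis=1)-.010
r=least_squares(res,[-.165,0,0,0],loss='soft_l1',f_scale=.001); p=r.x
print('tube axis at z=-.07',p[:2].round(4),'slopes',p[2:].round(4),'-> at dial height',(p[:2]+.07*p[2:]).round(4),'rms',np.median(np.abs(r.fun)).round(4))
# vertical extent (collar z expected -.024..-.020; foot -.109)
for n,q in zip(fs,A): print(n,'z min/max',np.percentile(q[:,2],[.3,99.7]).round(4))
# lens ring: barrel cylinder fit radius unknown, axis ~ x, glass x
B=[]
for n in('scene','side'):
    l=inframe(cloud(fs[n])); m=(l[...,0]>-.006)&(l[...,0]<.018)&(np.hypot(l[...,1],l[...,2])<.035); B.append(l[m]); print(n,len(l[m]))
B=np.vstack(B); k=B[B[:,0]>.003]
r=least_squares(lambda p:np.hypot(k[:,1]-p[0],k[:,2]-p[1])-p[2],[0,0,.022],loss='soft_l1',f_scale=.001); print('barrel c,r',r.x.round(4),np.median(np.abs(r.fun)).round(4)); print('glass x',np.percentile(B[:,0],[1,5,20]).round(4))
E
python3 m.py
```

```text
t 8.75 pos [ 0.5006 -0.1665  0.2055] grip 0.83 F [ 0.2 -1.3 -0.4] q [-0.42  0.21  2.02  0.21  0.69 -2.26]
shift cm tool [ 0.47  0.1  -0.34] rot [-0.001  0.007  0.005] world [-0.0022  0.0008 -0.0054]
scene 695 tube 220 head 235 [-0.1783 -0.0176 -0.0167] [-0.1453  0.0164  0.0169]
  front face 106 [-0.1503  0.0015 -0.0003] [0.995 0.088 0.038]
side 426 tube 166 head 156 [-0.1819 -0.0165 -0.0168] [-0.1468  0.0077  0.0169]
wrist 5072 tube 404 head 1309 [-0.1816 -0.0202 -0.017 ] [-0.165   0.0141  0.017 ]
tube axis at z=-.07 [-0.1654 -0.0005] slopes [0.0105 0.0022] -> at dial height [-0.1646 -0.0003] rms 0.002
scene z min/max [-0.0982  0.0682]
side z min/max [-0.0994  0.0302]
wrist z min/max [-0.097   0.0648]
scene 108
side 212
barrel c,r [-0.0005 -0.0007  0.0199] 0.0016
glass x [0.0001 0.0003 0.0024]
```

{"fn": "jog_arm", "kwargs": {"commands": [{"x":0.45,"y":0.08,"z":-0.1,"ax":0,"ay":0.007,"az":0.005},{"x":0,"y":0,"z":0,"ax":0,"ay":0,"az":0},{"x":0,"y":0,"z":0,"ax":0,"ay":0,"az":0},{"x":0,"y":0,"z":0,"ax":0,"ay":0,"az":0}]}}

```text
time: 9.3
ee_pos: [0.5009, -0.1656, 0.2005]
orientation: [0.792, -0.037, 0.608, 0.048]
ft_force: [0.4, -0.6, -0.9]
grip_width: 0.089
```

```bash
cat >> m.py <<'E'
f=fs['scene']; l=inframe(cloud(f)); I=f['img'].astype(int)
m=(np.abs(l[...,0]+.150)<.006)&(np.abs(l[...,1])<.018)&(np.abs(l[...,2])<.03); dk=l[m&(I.max(-1)<110)]; print('dark on face',len(dk),np.percentile(dk,[5,50,95],axis=0).round(4).tolist() if len(dk) else '')
for n in('scene','side'):
    q=A[list(fs).index(n)]
    print(n,[(round(z,3),len(w:=q[(q[:,2]>=z)&(q[:,2]<z+.004)]),np.ptp(w[:,1]).round(3) if len(w) else 0) for z in np.arange(-.116,.06,.004)])
v,u=np.nonzero(m); save('s5.png',cv2.resize(f['img'][v.min()-15:v.max()+45,u.min()-30:u.max()+30],None,fx=6,fy=6,interpolation=cv2.INTER_CUBIC)); print(u.min(),u.max(),v.min(),v.max())
# project expected dial centre & frame corners/foot
fl=240/np.tan(np.radians(float(f['vertical_fov']))/2); W=np.linalg.inv(f['world_from_camera'])
for nm,p in(('dial',(-.15,0,0)),('frame top',(-.15,0,.017)),('frame bot',(-.15,0,-.017)),('foot',(-.165,0,-.109)),('tabtop',(-.165,0,.06))):
    c=W@np.r_[L+G@np.array(p),1]; print(nm,(f['cx']-fl*c[0]/c[2]-u.min()+30)*6,(f['cy']+fl*c[1]/c[2]-v.min()+15)*6)
E
python3 m.py
```

```text
t 9.3 pos [ 0.5009 -0.1656  0.2005] grip 0.78 F [ 0.4 -0.6 -0.9] q [-0.42  0.22  2.02  0.21  0.69 -2.26]
shift cm tool [-0.02  0.02 -0.24] rot [-0.001 -0.001 -0.001] world [-0.0024 -0.0001 -0.0004]
scene 689 tube 227 head 230 [-0.1804 -0.0172 -0.017 ] [-0.1474  0.018   0.0167]
  front face 103 [-0.1511  0.0011  0.0009] [ 0.998  0.059 -0.034]
side 419 tube 165 head 144 [-0.1808 -0.016  -0.0169] [-0.1495  0.0049  0.0169]
  front face 25 [-0.1527 -0.008   0.0006] [ 0.93  -0.367  0.029]
wrist 5079 tube 379 head 1392 [-0.1797 -0.017  -0.0169] [-0.1647  0.0131  0.017 ]
tube axis at z=-.07 [-0.1673  0.0012] slopes [ 0.0027 -0.0112] -> at dial height [-0.1671  0.0004] rms 0.0018
scene z min/max [-0.1047  0.065 ]
side z min/max [-0.1015  0.0241]
wrist z min/max [-0.1019  0.06  ]
scene 112
side 212
barrel c,r [-0.0007 -0.0007  0.0198] 0.0017
glass x [0.     0.0004 0.0024]
dark on face 0 
scene [(np.float64(-0.116), 0, 0), (np.float64(-0.112), 0, 0), (np.float64(-0.108), 3, np.float64(0.005)), (np.float64(-0.104), 7, np.float64(0.014)), (np.float64(-0.1), 12, np.float64(0.011)), (np.float64(-0.
[... 3001 characters left out ...]
04), 16, np.float64(0.008)), (np.float64(0.008), 20, np.float64(0.007)), (np.float64(0.012), 19, np.float64(0.013)), (np.float64(0.016), 32, np.float64(0.018)), (np.float64(0.02), 38, np.float64(0.014)), (np.float64(0.024), 3, np.float64(0.006)), (np.float64(0.028), 0, 0), (np.float64(0.032), 0, 0), (np.float64(0.036), 0, 0), (np.float64(0.04), 0, 0), (np.float64(0.044), 0, 0), (np.float64(0.048), 0, 0), (np.float64(0.052), 0, 0), (np.float64(0.056), 0, 0)]
308 319 189 212
dial 200.72760026753042 168.35184319658367
frame top 209.4168998121512 128.65563068128722
frame bot 192.17947155412355 207.40313061889054
foot 180.29559845465474 399.43746239083544
tabtop 266.1700118322211 18.5919676364274
```

View pics/s5.png

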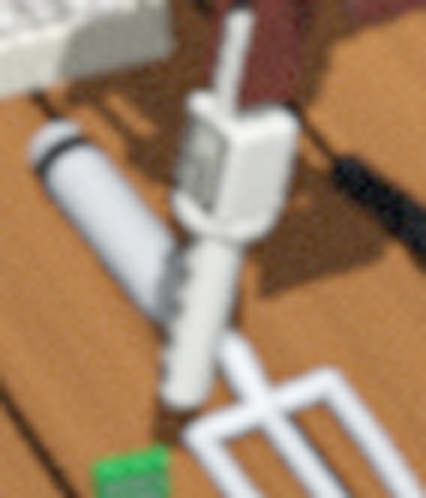

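{"fn": "jog_arm", "kwargs": {"commands": [{"x":0.08,"y":0,"z":-0.08,"ax":0,"ay":0,"az":0},{"x":0,"y":0,"z":0,"ax":0,"ay":0,"az":0},{"x":0,"y":0,"z":0,"ax":0,"ay":0,"az":0},{"x":0,"y":0,"z":0,"ax":0,"ay":0,"az":0}]}}

```text
time: 9.85
ee_pos: [0.5003, -0.1657, 0.1996]
orientation: [0.792, -0.037, 0.608, 0.048]
ft_force: [-0.0, 0.6, -1.7]
grip_width: 0.089
```

Run:
```python
from t import *
to(tcp,M); s=sense(); print(abs(s['qvel']).max())
m=R.from_quat(s['orientation'][[1,2,3,0]]).as_matrix(); e=np.degrees(np.linalg.norm(R.from_matrix(m.T@M).as_rotvec())); d=np.linalg.norm(tcp-s['ee_pos'])
print(e,d)
if e<2 and d<.006: print(workorder.finish_job())
```

```text
t 9.85 pos [ 0.5003 -0.1657  0.1996] grip 0.78 F [-0.   0.6 -1.7] q [-0.42  0.22  2.02  0.21  0.68 -2.26]
shift cm tool [-0.09  0.02 -0.16] rot [-0.001 -0.001 -0.   ] world [-0.0018 -0.      0.0005]
0.001194181267990153
0.08617875152197337 0.0018404170846293797
the job is handed in; nothing more can be done
None
```

I gripped the white gauge by its tab at 30 N, drew it straight up out of the planter and carried it over the rim. I handed the job in at about 9.9 s with it held still in front of the tripod camera, leaned back 15° with the tab up.

**Last checks:**
- **Arm pose:** the tool was within 2 mm and 0.1° of the computed pose, with joint speeds near zero. The jaws were 7.8 mm apart on the 8 mm tab, so it is still held.
- **Dial position:** before a last 1 mm nudge, the scene depth data put the dial face 151 mm from the lens and within about 1–2 mm of centre.
- **Height disagreement:** in the last scene crop the dial looked about 2 mm higher than predicted, which I only partly corrected. I did not measure it again after that nudge.
- **Squareness:** single-face fits of the dial differed from the target by 3–5° in the scene view. The side view was off by more, but had only 25 points. I judged both to be depth noise and relied on the flat grip and a lens yaw of about 7°. The fits to the camera's front and back both gave that 7°, though its two sides read 4° and 9°.
- **Surroundings:** the arm did not appear to touch anything except the gauge, and wrist force readings stayed under 2 N. I did not measure the bystanders' positions again at the end.

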